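# Sort the pin tubes, then hold the stock chest's sprung lid

### The arm

A 7-joint arm with a two-finger parallel gripper is mounted at the origin on the work surface. World frame = base frame: x ahead of the robot, y to its left, z up, the work surface at z = 0. Lengths are in m, angles in rad, forces in N, time in s.
With the tool pointing down it reaches from about 0.4 to 0.9 m from the base axis. Payload 5.5 kg.
Tool frame: the origin (TCP) lies at the very end of the fingers, on their centre line; the grasp point (between the pads) lies 19 mm behind it; z points along the fingers, y is the line along which they close (so a half turn about z gives the same grasp; the last joint's range is limited). The gripper opens to 92 mm and grips with 3 to 60 N. Pads are 19 mm wide; open, the fingers measure 130 mm over their backs; the gripper's body (75 mm by 190 mm) begins 47 mm behind the grasp point.
Start: joints at [1.42, 0.501, -0.427, 1.55, 0.221, 1.138, -0.21], TCP at [0.261, -0.595, 0.199] pointing down, gripper open.
Joint ranges: [-2.88, 2.88], [-0.31, 2.03], [-1.54, 1.56], [0.2, 2.42], [-1.41, 4.55], [0.19, 2.02], [-2.57, 2.57]. Speed limits (rad/s): [2.57, 2.57, 3.14, 3.14, 3.14, 3.14, 3.14].

### API

Orientations are given as a unit quaternion [x, y, z, w].
In Python, from plant import status, snapshot, camera_params, robot gives the robot as it stands. The module is installed in compiled form; this text tells all that it offers.
- The arm moves only by the tool play_rows, never from a script. Its argument "commands" is a list of rows, each a list of 7 numbers: the shift along the tool's x, y, z in m, then the turn, a rotation vector about the tool's x, y, z in degrees, then the finger opening in m, from 0 to 0.0918. A call has 1 to 12 rows; each row is the pose to reach, as a shift and turn from the pose commanded when the call began, along the tool's axes at that moment; what a row does not reach only later rows make up. A row lasts 1/8 s, in which the tool goes at most 62.5 mm and 10.7 degrees, less where a joint would pass 70% of its speed; a pose out of reach is approached as far as the arm can. A call with a gripper value outside its range is refused whole. The fingers move at their own pace and stop on an object; "newtons" is the grip in N (left out, the last holds). Time passes only in rows, so rows that repeat a pose let the fingers close. It gives the time, the measured TCP pose, the force, the opening and the grip force at its end, in the units of the state.
- status.get_state(): the state, without advancing time (a new reading comes with each control period).
- snapshot(name): name is "side" or "top"; returns the picture (420x560x3 uint8, red, green, blue); there is no depth.
- camera_params(name): a dict with "vertical_fov" (degrees; the focal length in pixels is half the picture's height over the tangent of half this angle, whatever the lens; pixels are square), "cx", "cy" (the principal point, pixels), "dist" ([k1, k2, p1, p2, k3] as OpenCV has them; the pictures are not rectified), "view" (4x4, takes a point from world to camera coordinates). Camera axes: x right, y down, z forward; pixel columns grow to the right and rows downward; lengths in m; the calibration is good to about 2 mm. A picture is of the moment at which its call begins. camera_params takes no time and is no camera call.
- robot.hand_in(): hands the job in; it is judged then, once.
The state is a dict: "clock": time; "joint_pos": joint angles; "dq": joint speeds; "tau": joint torques, N m; "eef_pos": TCP position; "tool_rot": TCP orientation; "ft_force": force on the tool from outside, world axes, zero at the start; "wrist_torque": the same for the moment, N m; "width": finger opening in m; "grip_force": force on a finger pad.
Only numpy, scipy, OpenCV 4.12 (cv2) and the standard library are available. Lean on these libraries where they do the work, as an engineer would, in place of code of your own. Each camera call takes 0.05 s, during which the arm holds its last target. There are 200 camera calls.

### The job

Lay the two stray pin tubes from the black board flat in the two empty places of the wooden rack, each in the row of tubes of its own length. Then lift the stock chest's sprung glass lid until it is clearly past its balance point, never letting it fly up to its stop, and bring it back to about ten degrees below the balance point: finish there, still holding it, so that a colleague can lower the rack in and the lid will drop shut once you let go. Leave the rack where it stands and do not disturb the other things on the bench.

Things in the scene. Friction and masses are not known exactly. Their poses are not given: they have to be found in the camera images.
- tube_mid: square-section plastic tube for head pins, blue with a white cap at one end, 60 mm long, 16 x 16 mm across, 18 to 45 g, lying on its side on the black work board (top 6 mm above the bench). It looks like the other stray but for its length. Origin: centre of its underside; x along its length, z up.
- tube_mid_mid (a point): the middle of the 60 mm tube (8 mm above its underside)
- tube_long: square-section plastic tube for head pins, blue with a white cap at one end, 76 mm long, 16 x 16 mm across, 18 to 45 g, lying on its side on the black work board (top 6 mm above the bench). It looks like the other stray but for its length. Origin: centre of its underside; x along its length, z up.
- tube_long_mid (a point): the middle of the 76 mm tube (8 mm above its underside)
- rack: loose wooden rack, 160 (x) x 206 (y) mm, 0.55 kg. Three rows run along its y, 50 mm apart: long tubes (76 mm) at x = -50 mm, medium (60 mm) at x = 0, short (44 mm) at x = +50 mm, two places end to end in each. Four tubes are already fixed in it (tops 22 mm above the bench); one long and one medium place are empty. End lips 18 mm high. Origin: centre of its underside
- place_mid (a point): the empty medium place, in the middle row, at rack y = +35.5 mm: point where the middle of the seated tube goes (14 mm above the bench). A groove 20 mm wide and 6 mm longer than the tube, floor 6 mm above the bench, ridges 5 mm high all round. Axes as the rack's: the tube lies along y, either way round
- place_long (a point): the empty long place, in the row nearest the robot, at rack y = -43.5 mm: point where the middle of the seated tube goes (14 mm above the bench). A groove 20 mm wide and 6 mm longer than the tube, floor 6 mm above the bench, ridges 5 mm high all round. Axes as the rack's: the tube lies along y, either way round
- chest: fixed wooden stock chest, 210 (x) x 270 (y) x 85 mm, open inside under its glass lid. Origin: centre of its underside; its front, with the lid's bar, faces its -x; z up
- lid (a joint): opening angle of the chest's lid, rad: 0 shut, 1.45 at its stop, growing as the front goes up. Glass in an aluminium frame, 217 x 270 x 14 mm, 0.75 kg, torsion-sprung hinge. It balances at 1.00 rad (57 degrees): below that it falls shut, above that the spring swings it up to the stop. Lifting at the bar takes 1.3 N when shut, falling to nothing at balance
- lid_hinge (a point): centre of the lid's hinge axis, on the chest's far upper edge, 111 mm behind the chest's centre and 87 mm up; the axis runs along the chest's y. Axes as the chest's
- lid_bar (a point): centre of the lid's pull bar: round dark steel, 10 mm thick, running along the chest's y, 110 mm between two posts, 42 mm clear in front of the lid's front edge (to bar centre). With the lid shut it is 259 mm in front of the hinge axis and 7 mm above it. Axes turn with the lid
- pliers: black-handled chain-nose pliers, 110 mm long, lying on the far end of the work board. Bystander: leave alone. Origin: underside
- tweezers: steel tweezers, 120 mm long, lying on the bench near the robot between rack and chest. Bystander: leave alone. Origin: underside
- ramekin: small terracotta dish of red beads, 72 mm across, 34 mm high, left side. Bystander: leave alone. Origin: underside
- white_bowl: white bowl of green beads, 96 mm across, 36 mm high, left side. Bystander: leave alone. Origin: underside
- brass_bowl: empty brass bowl, 94 mm across, 40 mm high, left side. Bystander: leave alone. Origin: underside
- notes: block of yellow and pink notes, 76 mm square, 28 mm high, right side. Bystander: leave alone. Origin: underside
- hammer: small bench hammer, 200 mm long, lying on the bench between the robot and the rack. Bystander: leave alone. Origin: underside
- sort_box: open clear compartment box, 190 x 120 x 35 mm, right side. Bystander: leave alone. Origin: underside
Not all that is in view belongs to the job. Leave any turquoise or yellow look-alike of the tube_long alone.

How it is judged:
On the way, in this order (a step that is already met when the one before it is completed fails the run):
1. both stray tubes lie seated in the row of their own length, let go (horizontal distance between tube_mid_mid and place_mid below 0.006 m and z of tube_mid_mid in the frame of place_mid between -0.003 and 0.0025 m and angle between the x axis of each of tube_mid, tube_long and the y axis of rack, either way round below 0.12 rad and horizontal distance between tube_long_mid and place_long below 0.006 m and z of tube_long_mid in the frame of place_long between -0.003 and 0.0025 m and contact force between the arm and tube_mid below 0.1 N and contact force between the arm and tube_long below 0.1 N), for 0.2 s.
2. the lid is raised past its balance point (value of joint lid above 1.07 rad), for 0.2 s.
At the end, for the whole second after the job is handed in: The robot, and nothing else, holds the lid still at 0.70 to 0.94 rad (3 to 17 degrees below balance at 1.00); the two tubes lie fully down in the empty places of their own length (middle within 6 mm, along the row); the rack is within 25 mm of where it stood (all of step 1 and value of joint lid between 0.7 and 0.94 rad and velocity of joint lid between -0.1 and 0.1 rad/s and contact force between any of the fingers, the arm and lid above 0.15 N and contact force between each of rack, tube_mid, tube_long, pliers, tweezers, ramekin, white_bowl, brass_bowl, notes, hammer, sort_box and lid below 0.1 N and distance of rack from where it was at the start of the episode below 0.025 m); the arm keeps its last pose, push and grip.
It fails at once if the lid flies up to its stop (beyond 1.38 rad) (value of joint lid above 1.38 rad).
It fails at once if the rack is pushed more than 25 mm (distance of rack from where it was at the start of the episode above 0.025 m).
It fails at once if another thing on the bench is moved more than 25 mm (distance of any of pliers, tweezers, ramekin, white_bowl, brass_bowl, notes, hammer, sort_box from where it was at the start of the episode above 0.025 m).
It also fails if it takes over 61 s, if anything falls off the work surface, if the arm or the gripper's body presses on something with over 40 N, if the wrist force passes 120 N, or if a joint passes its speed limit or range.

## Working session

There is one attempt and no reset: what is moved stays moved. The work goes in short steps, Python scripts to look and compute and a tool call to move; the robot and the scene stay as the last step left them, time stands still between calls to the robot, and variables do not carry over. Pictures are saved under pics/ and viewed, at most 10 in all, crops included, and the job is handed in when it is done.

Besides the shell and the picture viewer there is one more tool, called after "Emit:" as name(argument=value, ...), one argument or row to a line, values as JSON. play_rows: Moves the arm, as the interface text tells. Its arguments: {"type":"object","properties":{"commands":{"type":"array"},"newtons":{"type":"number"}},"required":["commands"]}

```bash
mkdir -p pics; cat > h.py <<'E'
import numpy as np, cv2
from plant import status, snapshot, camera_params, robot
from scipy.spatial.transform import Rotation as R
def cam(n):
    p=camera_params(n); f=210/np.tan(np.radians(p["vertical_fov"])/2)
    return np.array([[f,0,p["cx"]],[0,f,p["cy"]],[0,0,1]]),np.array(p["dist"],float),np.array(p["view"])
def ray(n,px):
    K,d,V=cam(n); u=cv2.undistortPoints(np.array(px,float).reshape(-1,1,2),K,d).reshape(-1,2)
    D=np.c_[u,np.ones(len(u))]@V[:3,:3]; return -V[:3,:3].T@V[:3,3],D
def onz(n,px,z):
    o,D=ray(n,px); return o+D*((z-o[2])/D[:,2])[:,None]
def proj(n,P):
    K,d,V=cam(n); return cv2.projectPoints(np.array(P,float).reshape(-1,1,3),cv2.Rodrigues(V[:3,:3])[0],V[:3,3],K,d)[0].reshape(-1,2)
def save(n,f,crop=None,s=1):
    im=snapshot(n); 
    c=im if crop is None else im[crop[1]:crop[3],crop[0]:crop[2]]
    cv2.imwrite("pics/"+f,cv2.resize(c[:,:,::-1],None,fx=s,fy=s,interpolation=cv2.INTER_CUBIC)); return im
E
python3 - <<'E'
from h import *
for n in("top","side"):
    im=save(n,n+"0.png",None,1.4); np.save(n+"0.npy",im); K,d,V=cam(n); print(n,K[0,0],d,(-V[:3,:3].T@V[:3,3]).round(3),V[:3,:3].round(2).tolist())
s=status.get_state(); print({k:np.round(v,3).tolist() for k,v in s.items()})
E
```

```text
top 388.8264946972198 [0.01088674 0.         0.         0.         0.        ] [ 0.307 -0.03   1.198] [[0.01, -1.0, -0.01], [-0.99, -0.0, -0.17], [0.17, 0.01, -0.99]]
side 438.4694660892203 [-0.10697187  0.          0.          0.          0.        ] [0.342 0.913 1.234] [[-0.99, -0.15, -0.01], [-0.1, 0.76, -0.64], [0.1, -0.63, -0.77]]
{'clock': 0.1, 'joint_pos': [1.42, 0.502, -0.427, 1.551, 0.221, 1.138, -0.21], 'dq': [0.001, -0.001, 0.001, -0.004, -0.001, 0.001, 0.001], 'tau': [-0.011, -56.787, -5.839, -27.992, -0.069, 0.024, 0.0], 'eef_pos': [0.261, -0.595, 0.198], 'tool_rot': [0.979, 0.205, -0.0, -0.001], 'ft_force': [-0.958, -1.112, -0.465], 'wrist_torque': [-0.047, 0.047, 0.002], 'grip_force': 0.0, 'width': 0.092}
```

View pics/top0.png

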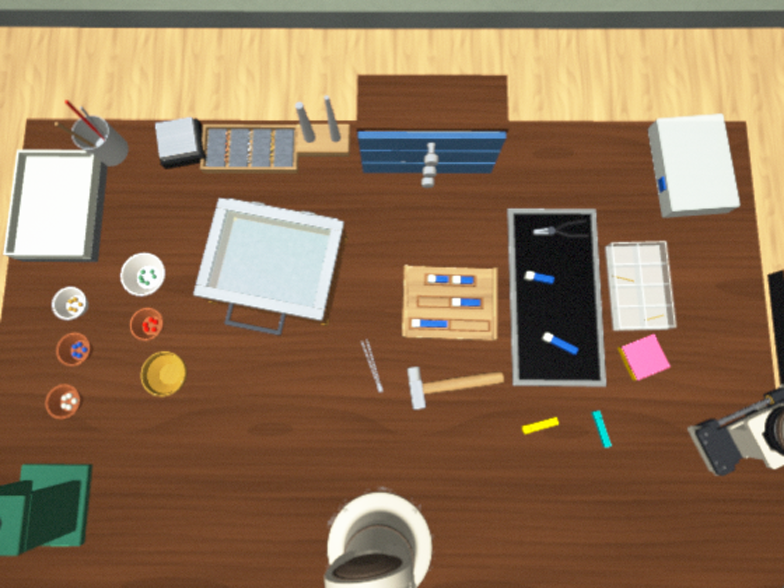

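View pics/side0.png

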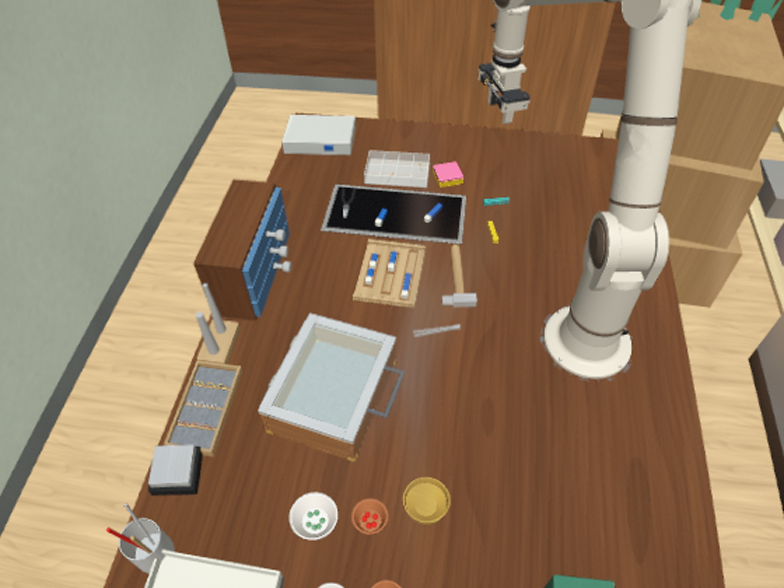

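The pictures show the two blue strays on the board, at about (539,278) and (561,344) in the 1.4x top view. The rack's empty places are middle-left (435,301) and near-right (470,325). The yellow (540,425) and turquoise (602,428) look-alikes lie off the board, so I leave them alone. Next I measure the strays' lengths.

```bash
cat > m.py <<'E'
from h import *
def tubes(n,im):
    hsv=cv2.cvtColor(im,cv2.COLOR_RGB2HSV); 
    blue=cv2.inRange(hsv,(100,140,90),(125,255,255)); white=cv2.inRange(hsv,(0,0,150),(179,70,255))
    out=[]
    N,l,st,c=cv2.connectedComponentsWithStats(blue)
    for i in range(1,N):
        if not 12<st[i,4]<400: continue
        P=onz(n,c[i],.014)[0]
        if not(.3<P[0]<.85 and -.6<P[1]<.05): continue
        b=(l==i).astype(np.uint8)
        near=cv2.dilate(b,np.ones((5,5)))&(white>0)
        k,lw=cv2.connectedComponents((white>0).astype(np.uint8))
        ids=[j for j in np.unique(lw[near>0]) if j]
        m=b|(np.isin(lw,[j for j in ids if (lw==j).sum()<200])).astype(np.uint8)
        m=cv2.morphologyEx(m,cv2.MORPH_CLOSE,np.ones((3,3)))
        ys,xs=np.nonzero(m); Q=onz(n,np.c_[xs,ys],.016)[:,:2]; q=Q.mean(0)
        w,v=np.linalg.eigh(np.cov((Q-q).T)); a=np.degrees(np.arctan2(v[1,1],v[0,1]))%180
        out.append((q,a,np.sqrt(12*w[::-1]),c[i])); print(n,c[i].round(1),q.round(4),'ang',round(a,1),'LW',np.sqrt(12*w[::-1]).round(4),len(xs))
    return out
E
python3 - <<'E'
from m import *
for n in("top","side"): tubes(n,np.load(n+"0.npy"))
im=np.load("top0.npy")
a=cv2.resize(im[140:285,280:440,::-1],None,fx=5,fy=4.1*5/4.1*0+5,interpolation=cv2.INTER_CUBIC)[:600]
cv2.imwrite("pics/crop_top.png",cv2.resize(im[145:285,280:440,::-1],None,fx=4.2,fy=4.2,interpolation=cv2.INTER_CUBIC))
cv2.imwrite("pics/crop_lid.png",cv2.resize(im[135:245,130:255,::-1],None,fx=5,fy=5,interpolation=cv2.INTER_CUBIC))
E
```

```text
top [388.3 198.5] [ 0.5656 -0.3485] ang 78.3 LW [0.0634 0.0181] 118
top [315.5 198.9] [ 0.562  -0.1238] ang 86.0 LW [0.0483 0.0186] 89
top [333.3 199.5] [ 0.56   -0.1749] ang 89.5 LW [0.0447 0.0159] 70
top [335.6 215.5] [ 0.5091 -0.1815] ang 89.6 LW [0.0603 0.0158] 96
top [309.4 230.5] [ 0.4628 -0.1019] ang 90.7 LW [0.0801 0.0163] 132
top [402.9 246.4] [ 0.4196 -0.3879] ang 63.2 LW [0.0776 0.0177] 151
side [311.  149.2] [ 0.421  -0.3884] ang 63.9 LW [0.0886 0.0206] 72
side [272.9 152.4] [ 0.567  -0.3485] ang 80.5 LW [0.072  0.0189] 58
side [280.5 183. ] [ 0.5098 -0.183 ] ang 89.1 LW [0.0742 0.0172] 65
side [264.3 194.1] [ 0.5613 -0.1376] ang 89.2 LW [0.0851 0.0176] 79
side [290.2 200.8] [ 0.4627 -0.1034] ang 89.8 LW [0.0909 0.0167] 83
```

View pics/crop_top.png

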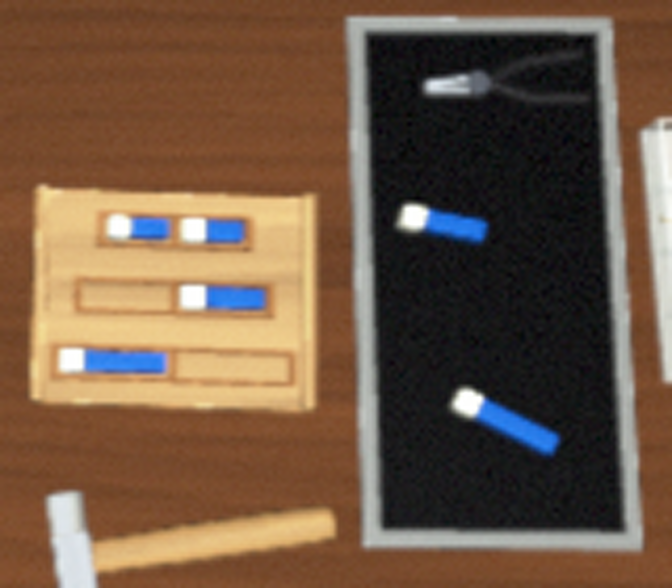

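View pics/crop_lid.png

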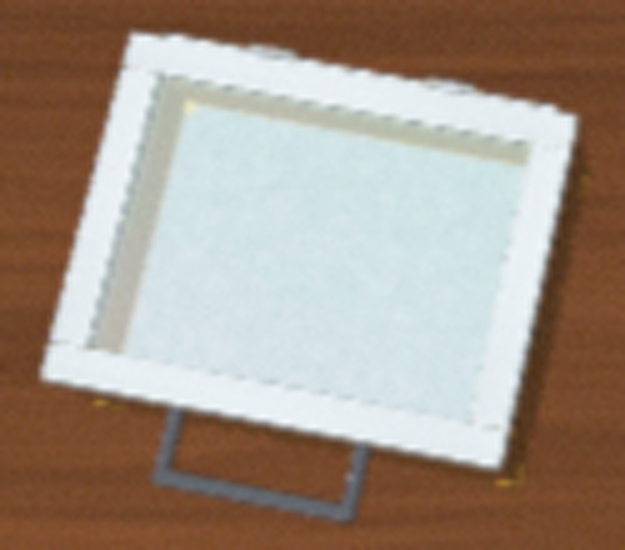

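The crops show one stray at (388,198.5) px, measuring about 63 mm, so it is tube_mid. The other, at (403,246) px, measures about 78 mm, so it is tube_long. The rack's empty places are middle-left and near-right. The lid corners and bar are clear in the second crop, with the bar running from about (155,478) to (350,515) crop px.

```bash
cat >> h.py <<'E'
def go(x,y,z,yaw):
    "tool-frame shift (mm) and turn(deg) to reach world pose: pointing down, tool x axis at yaw deg (mod 180)"
    s=status.get_state(); C=R.from_quat(s["tool_rot"]); best=None
    for k in(0,180,-180):
        a=np.radians(yaw+k); T=R.from_matrix(np.c_[[np.cos(a),np.sin(a),0],[np.sin(a),-np.cos(a),0],[0,0,-1]])
        r=(C.inv()*T).as_rotvec(degrees=True)
        if best is None or np.linalg.norm(r)<np.linalg.norm(best): best=r
    print((C.inv().apply(np.array([x,y,z])-s["eef_pos"])*1000).round(1),best.round(1))
E
python3 - <<'E'
from m import *
L=np.array([[.05,.0275],[.05,-.0275],[0,-.0355],[-.05,.0435]])
M=np.array([[.562,-.1238],[.56,-.1749],[.5091,-.1815],[.4628,-.1019]])
def fit(L,M):
    l=L-L.mean(0);m=M-M.mean(0);a=np.arctan2((l[:,0]*m[:,1]-l[:,1]*m[:,0]).sum(),(l*m).sum())
    r=np.array([[np.cos(a),-np.sin(a)],[np.sin(a),np.cos(a)]]);t=M.mean(0)-r@L.mean(0)
    return a,r,t,((L@r.T+t-M)*1000).round(1)
for idx in([0,1,2,3],[1,2,3]):
    a,r,t,e=fit(L[idx],M[idx]); print(np.degrees(a),t,e.tolist(),'mid',r@[0,.0355]+t,'long',r@[-.05,-.0435]+t)
# groove floors direct from crop (outer groove outline incl. ridge, z~.011)
c=lambda p:np.array(p)/4.2+[280,145]-.5+.5/4.2
print('grooves',onz("top",c([[126,296.5],[233.5,366.5]]),.009).round(4))
rk=onz("top",c([[40,187],[315,195],[312,408],[32,402]]),.018);print('rack corners',rk.round(4).tolist(),rk.mean(0))
c=lambda p:np.array(p)/5+[130,135]-.4
lid=onz("top",c([[130,33],[578,115],[500,468],[42,378]]),.101)[:,:2]
print('lid',lid.round(3).tolist(),np.linalg.norm(np.diff(lid,axis=0),axis=1),lid.mean(0))
bar=onz("top",c([[155,478],[350,515]]),.094)[:,:2]; print('bar',bar,bar.mean(0),np.linalg.norm(bar[0]-bar[1]))
Ll=np.array([[.1085,.135],[.1085,-.135],[-.1085,-.135],[-.1085,.135]])
a,r,t,e=fit(Ll,lid);print('chest yaw',np.degrees(a),e.tolist(),'bar pred',r@[-.1505,0]+t,'hinge',r@[.1085,0]+t, 'xaxis',r[:,0])
go(.4205,-.388,.08,63.6)
go(.5663,-.3485,.08,79)
E
```

```text
-2.4669771505845377 [ 0.5109005 -0.1469851] [[0.0, 2.1], [-0.3, -1.7], [0.3, -1.0], [0.0, 0.5]] mid [ 0.51242854 -0.111518  ] long [ 0.45907444 -0.18829261]
-1.751632691745009 [ 0.51083202 -0.1462697 ] [[-0.0, -0.4], [0.6, -0.3], [-0.6, 0.6]] mid [ 0.51191715 -0.11078629] long [ 0.45952572 -0.18822103]
grooves [[ 0.5112 -0.1146  0.009 ]
 [ 0.4596 -0.1929  0.009 ]]
rack corners [[0.5918, -0.0508, 0.018], [0.5865, -0.2542, 0.018], [0.4285, -0.2478, 0.018], [0.4317, -0.0453, 0.018]] [ 0.50961595 -0.14951072  0.018     ]
lid [[0.716, 0.347], [0.666, 0.08], [0.457, 0.12], [0.508, 0.385]] [0.27123601 0.21340066 0.26960715] [0.58661165 0.23293686]
bar [[0.45093441 0.31876731]
 [0.43018378 0.20605567]] [0.4405591  0.26241149] 0.1146058569648686
chest yaw -10.659476540944913 [[2.4, -1.2], [1.9, 0.2], [-1.7, 0.2], [-2.7, 0.8]] bar pred [0.4387087  0.26077509] hinge [0.69323936 0.21286744] xaxis [ 0.98274387 -0.1849716 ]
[ 229.  -124.8  118. ] [ -0.1  -0.  -39.9]
[ 378.4 -102.3  118. ] [ -0.1  -0.1 -55.3]
```

Emit:
play_rows(
  commands=[
    [0.229,-0.125,0.098,0,0,-40,0.05],
    [0.229,-0.125,0.098,0,0,-40,0.05],
    [0.229,-0.125,0.098,0,0,-40,0.05],
    [0.229,-0.125,0.098,0,0,-40,0.05],
    [0.229,-0.125,0.098,0,0,-40,0.05],
    [0.229,-0.125,0.098,0,0,-40,0.05],
    [0.229,-0.125,0.098,0,0,-40,0.05],
    [0.229,-0.125,0.098,0,0,-40,0.05],
  ],
  newtons=12,
)

```text
clock: 1.1
eef_pos: [0.4198, -0.3905, 0.101]
tool_rot: [0.85, 0.527, -0.0, 0.0]
ft_force: [0.4, 0.2, -0.2]
width: 0.0499
grip_force: 0.0
```

```bash
python3 - <<'E'
from m import *
im=np.load("top0.npy").astype(int)
for r in(215,216,231,232,233): print(r,'R',im[r,288:358,0].tolist()); 
print('B215',im[215,315:350,2].tolist()); print('B231',im[231,288:325,2].tolist())
for c in(308,311,335,340): print('col',c,im[205:240,c,0].tolist())
go(.4205,-.388,.014,63.6)
E
```

```text
215 R [199, 232, 223, 207, 223, 222, 223, 224, 222, 199, 188, 208, 221, 222, 221, 222, 221, 222, 222, 221, 222, 221, 220, 222, 219, 220, 221, 221, 222, 221, 222, 219, 208, 193, 202, 241, 253, 254, 254, 253, 234, 96, 41, 42, 46, 46, 43, 50, 44, 43, 44, 44, 43, 43, 81, 145, 190, 207, 220, 219, 220, 219, 219, 209, 221, 235, 216, 161, 127, 123]
216 R [200, 233, 221, 211, 225, 229, 227, 228, 225, 213, 195, 216, 225, 226, 227, 226, 227, 226, 226, 226, 224, 225, 225, 224, 224, 224, 224, 224, 224, 224, 224, 220, 208, 195, 204, 242, 253, 254, 254, 253, 233, 94, 42, 41, 44, 46, 47, 43, 47, 45, 42, 47, 45, 48, 80, 146, 189, 211, 224, 224, 224, 225, 223, 214, 223, 234, 218, 157, 124, 119]
231 R [235, 233, 228, 220, 205, 211, 241, 252, 254, 254, 253, 236, 110, 53, 51, 53, 48, 57, 53, 51, 51, 51, 49, 49, 51, 47, 51, 50, 45, 48, 73, 162, 205, 204, 220, 230, 230, 231, 229, 230, 232, 231, 231, 230, 231, 230, 230, 229, 231, 232, 230, 231, 232, 231, 232, 231, 232, 231, 232, 230, 214, 192, 214, 221, 218, 231, 216, 156, 120, 114]
232 R [237, 234, 228, 220, 205, 216, 240, 251, 253, 252, 252, 231, 109, 68,
[... 1027 characters left out ...]
05, 222, 222, 224, 231, 220, 199, 222, 233, 239, 238, 237, 237, 232, 205, 137, 77, 52, 51, 59, 97, 195, 195, 225, 230, 230, 230]
col 311 [224, 227, 229, 229, 230, 231, 209, 186, 204, 218, 222, 224, 231, 221, 195, 223, 233, 237, 238, 237, 236, 234, 212, 150, 78, 49, 49, 55, 101, 206, 205, 228, 230, 231, 230]
col 335 [215, 224, 228, 230, 230, 221, 210, 180, 110, 57, 50, 43, 48, 95, 181, 188, 225, 233, 236, 238, 237, 237, 234, 199, 198, 226, 229, 232, 231, 231, 219, 194, 227, 235, 232]
col 340 [219, 223, 229, 230, 228, 220, 211, 185, 115, 55, 43, 45, 45, 90, 190, 189, 226, 231, 234, 236, 238, 238, 235, 209, 195, 226, 232, 231, 232, 234, 224, 203, 231, 234, 230]
[ 2.7 -0.5 87. ] [ 0.   0.1 -0.1]
```

Emit:
play_rows(
  commands=[
    [0.0025,0,0.06,0,0,0,0.05],
    [0.0025,0,0.08,0,0,0,0.05],
    [0.0025,0,0.087,0,0,0,0.05],
    [0.0025,0,0.087,0,0,0,0.05],
    [0.0025,0,0.087,0,0,0,0.01],
    [0.0025,0,0.087,0,0,0,0.01],
    [0.0025,0,0.087,0,0,0,0.01],
    [0.0025,0,0.087,0,0,0,0.01],
    [0.0025,0,0.087,0,0,0,0.01],
  ],
  newtons=12,
)

```text
clock: 2.22
eef_pos: [0.4219, -0.3864, 0.0138]
tool_rot: [0.849, 0.528, -0.0, 0.0]
ft_force: [0.1, 0.1, -0.8]
width: 0.0102
grip_force: 0.0
```

```bash
python3 - <<'E'
from m import *
im=save("side","s1.png",(250,100,400,200),5)
tubes("top",snapshot("top"))
print(status.get_state()["width"],status.get_state()["grip_force"])
E
```

```text
top [388.3 198.5] [ 0.5657 -0.3487] ang 78.6 LW [0.0634 0.0183] 119
top [315.5 198.9] [ 0.562  -0.1238] ang 86.0 LW [0.0483 0.0186] 89
top [333.3 199.5] [ 0.5599 -0.1756] ang 88.3 LW [0.0465 0.0159] 72
top [335.6 215.5] [ 0.5091 -0.1815] ang 89.7 LW [0.0606 0.0156] 95
top [309.4 230.5] [ 0.4626 -0.1013] ang 90.2 LW [0.0798 0.016 ] 129
0.009945774095046003 0.0
```

View pics/s1.png

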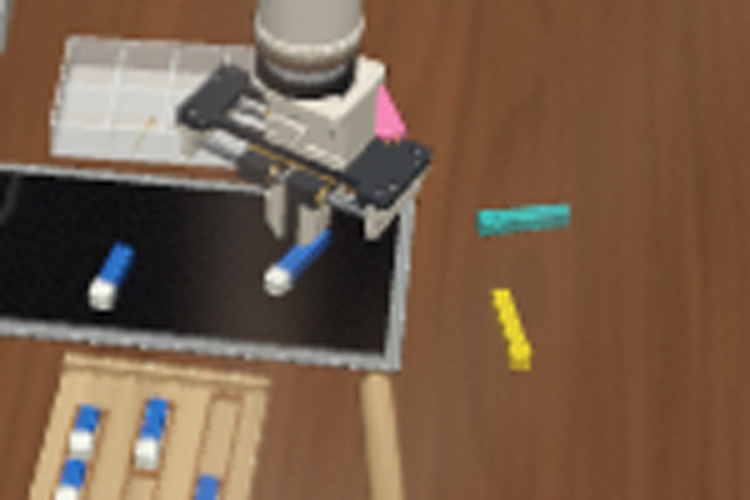

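```bash
python3 - <<'E'
from m import *
e=status.get_state()["eef_pos"]; print(e, ((proj("side",[e,[.4205,-.388,.014]])-[250,100]+.5)*5-.5).round(1))
a=np.radians(63.6);d=np.array([np.cos(a),np.sin(a),0])*.038
print(((proj("side",[np.array([.4205,-.388,.022])+d,np.array([.4205,-.388,.022])-d])-[250,100]+.5)*5-.5).round(1))
tubes("side",snapshot("side"))
E
```

```text
[ 0.42189009 -0.38631465  0.01370252] [[295.2 262.3]
 [297.2 260.8]]
[[272.2 280.6]
 [322.4 227.1]]
side [310.6 150.4] [ 0.4203 -0.3959] ang 72.4 LW [0.1012 0.0263] 88
side [272.9 152.4] [ 0.567  -0.3485] ang 80.5 LW [0.072  0.0189] 58
side [280.6 183. ] [ 0.5097 -0.1826] ang 88.8 LW [0.0742 0.0171] 64
side [264.3 194.1] [ 0.5613 -0.1376] ang 89.2 LW [0.0851 0.0176] 79
side [290.3 200.8] [ 0.4626 -0.1029] ang 90.1 LW [0.0918 0.0168] 84
```

```bash
python3 - <<'E'
from m import *
e=status.get_state()["eef_pos"]
for dz in(0,.01,.02,.03,.05): print(dz,((proj("side",[e+[0,0,dz]])-[250,100]+.5)*5-.5).round(1))
for dz in(0,.02,.04): print(dz,(proj("side",[[.261,-.595,.199+dz]])*1.4).round(1))
im=np.load("side0.npy");cv2.imwrite("pics/g0.png",cv2.resize(im[30:100,320:400,::-1],None,fx=7,fy=7,interpolation=cv2.INTER_CUBIC))
print(((proj("side",[[.261,-.595,.199],[.261,-.595,.219]])-[320,30]+.5)*7-.5))
E
```

```text
0 [[295.2 262.3]]
0.01 [[295.7 253.2]]
0.02 [[296.2 244.1]]
0.03 [[296.8 234.8]]
0.05 [[297.8 216.1]]
0 [[497.7 121.5]]
0.02 [[498.5 115.6]]
0.04 [[499.3 109.6]]
[[251.46010386 400.44268319]
 [255.51522873 371.07352455]]
```

View pics/g0.png

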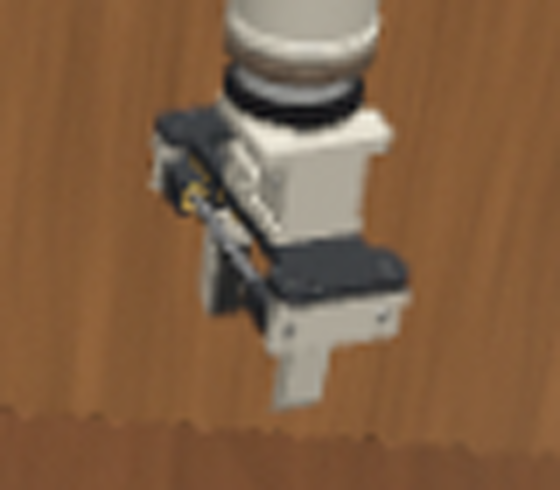

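The fingertips show about 25 mm above the reported TCP, so they closed above the tube. I'll open and descend gently until they touch the board, which gives the true tip height.

Emit:
play_rows(
  commands=[
    [0,0,0,0,0,0,0.05],
    [0,0,0,0,0,0,0.05],
    [0,0,0,0,0,0,0.05],
    [0,0,0,0,0,0,0.05],
    [-0.001,0,0.006,0,0,0,0.05],
    [-0.001,0,0.01,0,0,0,0.05],
    [-0.001,0,0.014,0,0,0,0.05],
    [-0.001,0,0.017,0,0,0,0.05],
    [-0.001,0,0.02,0,0,0,0.05],
    [-0.001,0,0.02,0,0,0,0.05],
  ],
)

```text
clock: 3.62
eef_pos: [0.4213, -0.3871, -0.0065]
tool_rot: [0.849, 0.528, -0.0, -0.0]
ft_force: [0.6, 0.1, -0.5]
width: 0.0498
grip_force: 0.0
```

Emit:
play_rows(
  commands=[
    [0,0,0.003,0,0,0,0.05],
    [0,0,0.006,0,0,0,0.05],
    [0,0,0.006,0,0,0,0.05],
  ],
)

```text
clock: 4.0
eef_pos: [0.4213, -0.3871, -0.0125]
tool_rot: [0.849, 0.528, -0.0, -0.0]
ft_force: [0.0, 0.2, -0.5]
width: 0.0499
grip_force: 0.0
```

Emit:
play_rows(
  commands=[
    [0,0,0.002,0,0,0,0.05],
    [0,0,0.004,0,0,0,0.05],
    [0,0,0.004,0,0,0,0.05],
  ],
)

```text
clock: 4.38
eef_pos: [0.4213, -0.3871, -0.0165]
tool_rot: [0.849, 0.528, -0.0, -0.0]
ft_force: [-0.5, -0.6, -0.2]
width: 0.0501
grip_force: 0.0
```

Emit:
play_rows(
  commands=[
    [0,0,0.0015,0,0,0,0.05],
    [0,0,0.003,0,0,0,0.05],
    [0,0,0.003,0,0,0,0.05],
  ],
)

```text
clock: 4.75
eef_pos: [0.4214, -0.3871, -0.0194]
tool_rot: [0.849, 0.528, -0.0, -0.0]
ft_force: [-0.6, 0.3, -0.6]
width: 0.05
grip_force: 0.0
```

Emit:
play_rows(
  commands=[
    [0,0,0.0015,0,0,0,0.05],
    [0,0,0.003,0,0,0,0.05],
    [0,0,0.003,0,0,0,0.05],
  ],
)

```text
clock: 5.12
eef_pos: [0.4216, -0.3874, -0.0216]
tool_rot: [0.849, 0.528, -0.0, 0.0]
ft_force: [-1.5, 1.4, 6.0]
width: 0.0497
grip_force: 3.1
```

Emit:
play_rows(
  commands=[
    [0,0,-0.008,0,0,0,0.05],
    [0,0,-0.008,0,0,0,0.05],
    [0,0,-0.008,0,0,0,0.01],
    [0,0,-0.008,0,0,0,0.01],
    [0,0,-0.008,0,0,0,0.01],
    [0,0,-0.008,0,0,0,0.01],
    [0,0,-0.008,0,0,0,0.01],
  ],
  newtons=12,
)

```text
clock: 6.0
eef_pos: [0.4214, -0.3872, -0.0144]
tool_rot: [0.849, 0.528, 0.0, -0.0]
ft_force: [0.1, -0.6, -1.0]
width: 0.0161
grip_force: 12.0
```

```bash
python3 - <<'E'
from m import *
go(.4594,-.191,-.012,88.1); go(.4213,-.3871,.05,63.6)
E
```

```text
[192.7 -52.9  -2.3] [ -0.   -0.  -24.4]
[  0.   -0.2 -64.4] [-0.  -0.   0.1]
```

Emit:
play_rows(
  commands=[
    [0,0,-0.03,0,0,0,0.01],
    [0,0,-0.05,0,0,0,0.01],
    [0.1937,-0.053,-0.05,0,0,-24.4,0.01],
    [0.1937,-0.053,-0.05,0,0,-24.4,0.01],
    [0.1937,-0.053,-0.05,0,0,-24.4,0.01],
    [0.1937,-0.053,-0.05,0,0,-24.4,0.01],
    [0.1937,-0.053,-0.05,0,0,-24.4,0.01],
    [0.1937,-0.053,-0.05,0,0,-24.4,0.01],
    [0.1937,-0.053,-0.05,0,0,-24.4,0.01],
  ],
)

```text
clock: 7.12
eef_pos: [0.4593, -0.1922, 0.0356]
tool_rot: [0.72, 0.694, -0.0, 0.0]
ft_force: [0.2, 0.2, -0.4]
width: 0.0158
grip_force: 12.0
```

```bash
python3 - <<'E'
from m import *
go(.4594,-.190,-.0005,88.1)
im=save("side","s2.png",(250,160,350,240),6)
tubes("side",im)
e=status.get_state()["eef_pos"]
E
```

```text
[ 2.2  0.  36.1] [-0.   0.  -0.2]
side [293.8 174.6] [ 0.4666 -0.2411] ang 94.6 LW [0.0716 0.046 ] 138
side [267.  183.3] [ 0.561  -0.1775] ang 92.5 LW [0.0598 0.017 ] 52
side [280.5 183. ] [ 0.5097 -0.1828] ang 88.9 LW [0.0747 0.0169] 64
side [264.3 194.1] [ 0.5613 -0.1376] ang 89.2 LW [0.0851 0.0176] 79
side [290.2 200.8] [ 0.4627 -0.1034] ang 89.8 LW [0.0909 0.0167] 83
```

View pics/s2.png

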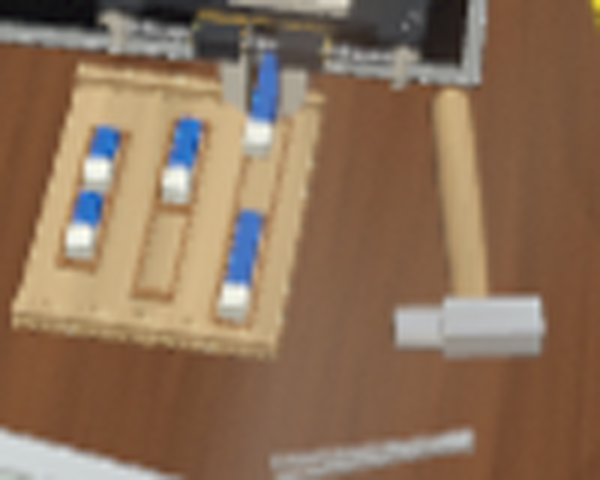

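Emit:
play_rows(
  commands=[
    [0,0,0.02,0,0,0,0.01],
    [0,0,0.035,0,0,0,0.01],
    [0,0,0.041,0,0,0,0.01],
    [0,0,0.044,0,0,0,0.01],
    [0,0,0.047,0,0,0,0.01],
    [0,0,0.047,0,0,0,0.01],
  ],
)

```text
clock: 7.92
eef_pos: [0.4599, -0.1901, -0.0112]
tool_rot: [0.719, 0.695, 0.0, 0.0]
ft_force: [-0.4, 0.3, -0.3]
width: 0.0158
grip_force: 12.0
```

```bash
python3 - <<'E'
from m import *
go(.4594,-.190,-.0145,88.1)
E
```

```text
[ 0.1 -0.5  3.3] [0. 0. 0.]
```

Emit:
play_rows(
  commands=[
    [0,0,0.002,0,0,0,0.01],
    [0,0,0.003,0,0,0,0.01],
    [0,0,0.003,0,0,0,0.01],
  ],
)

```text
clock: 8.3
eef_pos: [0.4597, -0.1902, -0.0142]
tool_rot: [0.719, 0.695, -0.0, 0.0]
ft_force: [-0.2, -0.2, -0.7]
width: 0.0156
grip_force: 12.0
```

Release with a small opening, rise, and compute the way to the other tube.

Emit:
play_rows(
  commands=[
    [0,0,0,0,0,0,0.028],
    [0,0,0,0,0,0,0.028],
    [0,0,0,0,0,0,0.028],
    [0,0,-0.02,0,0,0,0.028],
    [0,0,-0.06,0,0,0,0.04],
    [0,0,-0.07,0,0,0,0.05],
    [0,0,-0.07,0,0,0,0.05],
  ],
)

```text
clock: 9.18
eef_pos: [0.4604, -0.1907, 0.0569]
tool_rot: [0.719, 0.695, 0.0, 0.001]
ft_force: [0.1, -0.7, 0.3]
width: 0.0489
grip_force: 0.0
```

```bash
python3 - <<'E'
from m import *
go(.5663,-.3488,.0556,79.5)
im=save("side","s3.png",(250,160,350,240),6)
tubes("side",im); tubes("top",snapshot("top"))
E
```

```text
[-154.4  111.1    1.8] [0.1 0.1 8.6]
side [294.  183.6] [ 0.4601 -0.1852] ang 86.9 LW [0.0824 0.0178] 70
side [280.5 183. ] [ 0.5097 -0.1828] ang 88.9 LW [0.0747 0.0169] 64
side [264.3 194.1] [ 0.5613 -0.1376] ang 89.2 LW [0.0851 0.0176] 79
side [290.2 200.8] [ 0.4621 -0.1187] ang 88.8 LW [0.125  0.0173] 110
top [345.2 116.1] [ 0.8344 -0.2293] ang 91.9 LW [0.0395 0.0086] 28
top [315.5 198.9] [ 0.5617 -0.1237] ang 85.6 LW [0.0491 0.0179] 86
top [309.4 230.5] [ 0.4626 -0.1013] ang 90.2 LW [0.0798 0.016 ] 129
```

View pics/s3.png

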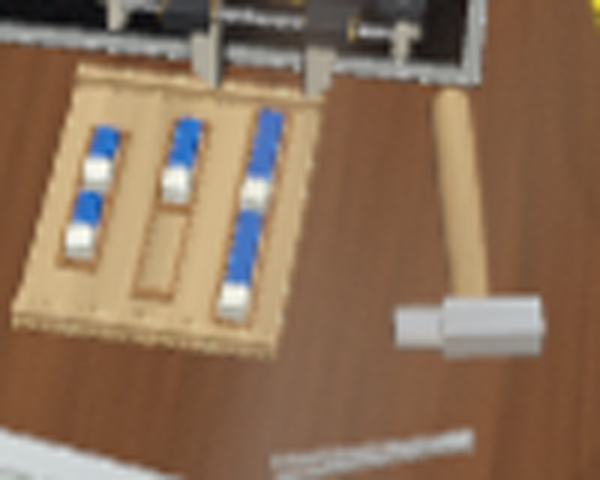

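The long tube lies in its groove, at (262,150) in the crop. Next is the mid tube.

Emit:
play_rows(
  commands=[
    [-0.1544,0.111,0,0,0,8.6,0.05],
    [-0.1544,0.111,0,0,0,8.6,0.05],
    [-0.1544,0.111,0,0,0,8.6,0.05],
    [-0.1544,0.111,0,0,0,8.6,0.05],
    [-0.1544,0.111,0,0,0,8.6,0.05],
    [-0.1544,0.111,0.03,0,0,8.6,0.05],
    [-0.1544,0.111,0.055,0,0,8.6,0.05],
    [-0.1544,0.111,0.065,0,0,8.6,0.05],
    [-0.1544,0.111,0.07,0,0,8.6,0.05],
    [-0.1544,0.111,0.07,0,0,8.6,0.05],
  ],
)

```text
clock: 10.52
eef_pos: [0.5658, -0.348, -0.014]
tool_rot: [0.769, 0.64, 0.0, 0.0]
ft_force: [0.3, -1.2, -0.2]
width: 0.0502
grip_force: 0.0
```

```bash
python3 - <<'E'
from m import *
go(.5663,-.3488,-.0144,79.5)
E
```

```text
[-0.7  0.6  0.4] [ 0. -0.  0.]
```

Emit:
play_rows(
  commands=[
    [-0.0007,0,0,0,0,0,0.01],
    [-0.0007,0,0,0,0,0,0.01],
    [-0.0007,0,0,0,0,0,0.01],
    [-0.0007,0,0,0,0,0,0.01],
    [-0.0007,0,0,0,0,0,0.01],
    [-0.0007,0,-0.03,0,0,0,0.01],
    [-0.0007,0,-0.05,0,0,0,0.01],
    [-0.0007,0,-0.05,0,0,0,0.01],
  ],
  newtons=12,
)

```text
clock: 11.52
eef_pos: [0.5671, -0.3495, 0.0379]
tool_rot: [0.769, 0.639, 0.001, 0.002]
ft_force: [-0.3, 0.5, 0.4]
width: 0.0159
grip_force: 12.0
```

```bash
python3 - <<'E'
from m import *
go(.5118,-.1130,.0356,88.1)
E
```

```text
[222.5 -97.5   1.6] [ 0.2  0.1 -8.6]
```

Emit:
play_rows(
  commands=[
    [0.222,-0.096,0,0,0,-8.6,0.01],
    [0.222,-0.096,0,0,0,-8.6,0.01],
    [0.222,-0.096,0,0,0,-8.6,0.01],
    [0.222,-0.096,0,0,0,-8.6,0.01],
    [0.222,-0.096,0,0,0,-8.6,0.01],
    [0.222,-0.096,0,0,0,-8.6,0.01],
    [0.222,-0.096,0,0,0,-8.6,0.01],
    [0.222,-0.096,0.02,0,0,-8.6,0.01],
    [0.222,-0.096,0.035,0,0,-8.6,0.01],
    [0.222,-0.096,0.035,0,0,-8.6,0.01],
  ],
)

```text
clock: 12.78
eef_pos: [0.5096, -0.1129, -0.0014]
tool_rot: [0.719, 0.695, -0.001, -0.002]
ft_force: [-1.3, -0.3, 0.2]
width: 0.0161
grip_force: 12.0
```

```bash
python3 - <<'E'
from m import *
go(.5118,-.1130,-.0112,88.1)
E
```

```text
[-0.1  2.2  9.8] [-0.2 -0.1 -0. ]
```

Emit:
play_rows(
  commands=[
    [0,0,0,0,0,0,0.01],
    [0,0,0.005,0,0,0,0.01],
    [0,0,0.009,0,0,0,0.01],
    [0,0,0.012,0,0,0,0.01],
    [0,0,0.012,0,0,0,0.01],
  ],
)

```text
clock: 13.4
eef_pos: [0.5113, -0.113, -0.0115]
tool_rot: [0.719, 0.695, -0.0, -0.0]
ft_force: [-0.5, -1.0, 0.3]
width: 0.016
grip_force: 12.0
```

Emit:
play_rows(
  commands=[
    [0,0,0.002,0,0,0,0.01],
    [0,0,0.003,0,0,0,0.01],
    [0,0,0.003,0,0,0,0.01],
    [0,0,0.003,0,0,0,0.028],
    [0,0,0.003,0,0,0,0.028],
    [0,0,0.003,0,0,0,0.028],
    [0,0,-0.02,0,0,0,0.028],
    [0,0,-0.06,0,0,0,0.028],
    [0,0,-0.12,0,0,0,0.024],
    [0,0,-0.15,0,0,0,0.024],
    [0,0,-0.15,0,0,0,0.024],
  ],
)

```text
clock: 14.78
eef_pos: [0.5135, -0.1135, 0.1413]
tool_rot: [0.719, 0.695, 0.001, 0.002]
ft_force: [0.2, -0.4, -0.5]
width: 0.0242
grip_force: 0.0
```

```bash
python3 - <<'E'
from m import *
im=save("side","s4.png",(180,160,320,290),4.5)
tubes("side",im)
# lid bar in both views: dark grey, low saturation, below the lid
for n in("top","side"):
    im=snapshot(n); p=proj(n,[[.4397,.2616,.094]])[0]; hsv=cv2.cvtColor(im,cv2.COLOR_RGB2HSV)
    m=cv2.inRange(hsv,(0,0,50),(179,75,140)); w=np.zeros_like(m); x,y=p.astype(int); w[y-25:y+25,x-35:x+35]=255; m&=w
    N,l,st,c=cv2.connectedComponentsWithStats(m); i=1+np.argmax(st[1:,4]); print(n,p,st[i])
    ys,xs=np.nonzero(l==i); print('P',onz(n,np.c_[xs,ys],.094)[:,:2].mean(0), 'rect',cv2.minAreaRect(np.c_[xs,ys].astype(np.float32)))
s=status.get_state();print(s["joint_pos"])
go(.439,.2612,.12,-10.7+90); go(.439,.2612,.12,79.3)
E
```

```text
side [294.  183.6] [ 0.4601 -0.1852] ang 86.9 LW [0.0824 0.0178] 70
side [280.5 183. ] [ 0.5099 -0.1822] ang 88.3 LW [0.0756 0.0172] 65
side [264.3 194.1] [ 0.5613 -0.1376] ang 89.2 LW [0.0851 0.0176] 79
side [277.3 197.7] [ 0.5111 -0.1277] ang 88.5 LW [0.1006 0.0187] 101
side [290.2 200.8] [ 0.4621 -0.1193] ang 88.6 LW [0.1241 0.0172] 109
top [180.33718162 234.19280716] [160 216  47  23 232]
P [0.45106725 0.26019805] rect ((182.86988830566406, 227.66912841796875), (44.009090423583984, 16.033050537109375), 11.003539085388184)
side [281.71903784 280.97753733] [260 260  29  39 218]
P [0.45199555 0.26146614] rect ((274.5344543457031, 280.9137878417969), (15.784104347229004, 40.66727828979492), 21.801406860351562)
[ 0.81821412  0.43076115 -0.8035303   1.91595667  0.37741376  0.95357925
 -0.19669081]
[371.8 -83.8  17.8] [-0.1  0.   8.8]
[371.8 -83.8  17.8] [-0.1  0.   8.8]
```

View pics/s4.png

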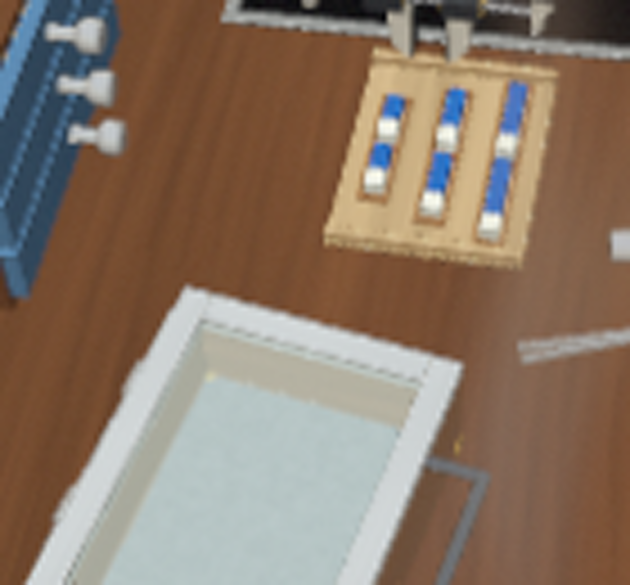

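Both tubes lie in their grooves (crop: (435,180) and (510,118)). Now I move above the lid's bar.

Emit:
play_rows(
  commands=[
    [0.372,-0.084,0.018,0,0,8.8,0.028],
    [0.372,-0.084,0.018,0,0,8.8,0.028],
    [0.372,-0.084,0.018,0,0,8.8,0.028],
    [0.372,-0.084,0.018,0,0,8.8,0.028],
    [0.372,-0.084,0.018,0,0,8.8,0.028],
    [0.372,-0.084,0.018,0,0,8.8,0.028],
    [0.372,-0.084,0.018,0,0,8.8,0.028],
    [0.372,-0.084,0.018,0,0,8.8,0.028],
    [0.372,-0.084,0.018,0,0,8.8,0.028],
    [0.372,-0.084,0.018,0,0,8.8,0.028],
    [0.372,-0.084,0.018,0,0,8.8,0.028],
    [0.372,-0.084,0.018,0,0,8.8,0.028],
  ],
)

```text
clock: 16.42
eef_pos: [0.4401, 0.261, 0.1208]
tool_rot: [0.77, 0.638, 0.0, 0.0]
ft_force: [-0.8, -0.0, -0.5]
width: 0.0278
grip_force: 0.0
```

```bash
python3 - <<'E'
from m import *
go(.4395,.2612,.053,79.3); print(status.get_state()["joint_pos"].round(2) if hasattr(status.get_state()["joint_pos"],'round') else '')
E
```

```text
[ 0.1 -0.7 67.8] [ 0.   0.  -0.1]
[ 0.1   0.45 -0.84  1.96  0.42  0.92 -1.14]
```

Emit:
play_rows(
  commands=[
    [0,-0.0005,0.025,0,0,0,0.028],
    [0,-0.0005,0.04,0,0,0,0.028],
    [0,-0.0005,0.05,0,0,0,0.028],
    [0,-0.0005,0.056,0,0,0,0.028],
    [0,-0.0005,0.056,0,0,0,0.028],
  ],
)

```text
clock: 17.05
eef_pos: [0.4392, 0.2617, 0.0646]
tool_rot: [0.77, 0.638, -0.0, -0.0]
ft_force: [-0.0, 0.2, 0.3]
width: 0.028
grip_force: 0.0
```

Emit:
play_rows(
  commands=[
    [0,0,0.006,0,0,0,0.028],
    [0,0,0.012,0,0,0,0.028],
    [0,0,0.012,0,0,0,0.028],
    [0,0,0.012,0,0,0,0.004],
    [0,0,0.012,0,0,0,0.004],
    [0,0,0.012,0,0,0,0.004],
    [0,0,0.012,0,0,0,0.004],
  ],
  newtons=10,
)

```text
clock: 17.92
eef_pos: [0.4415, 0.2614, 0.0533]
tool_rot: [0.77, 0.638, 0.001, 0.001]
ft_force: [5.1, -0.8, -1.7]
width: 0.0093
grip_force: 10.0
```

Emit:
play_rows(
  commands=[
    [0,0.002,0,0,0,0,0.004],
    [0,0.0027,-0.0129,0,0,0,0.004],
    [0,0.004,-0.0258,0,0,0,0.004],
    [0,0.006,-0.0386,0,0,0,0.004],
    [0,0.0086,-0.0513,0,0,0,0.004],
    [0,0.0118,-0.0639,0,0,0,0.004],
    [0,0.0156,-0.0762,0,0,0,0.004],
    [0,0.0201,-0.0884,0,0,0,0.004],
    [0,0.0252,-0.1003,0,0,0,0.004],
    [0,0.0252,-0.1003,0,0,0,0.004],
  ],
)

```text
clock: 19.18
eef_pos: [0.4649, 0.2567, 0.1538]
tool_rot: [0.77, 0.638, 0.0, 0.0]
ft_force: [5.5, -0.8, -4.6]
width: 0.0096
grip_force: 10.0
```

Emit:
play_rows(
  commands=[
    [0,0.0076,-0.0117,0,0,0,0.004],
    [0,0.0139,-0.023,0,0,0,0.004],
    [0,0.0207,-0.034,0,0,0,0.004],
    [0,0.028,-0.0447,0,0,0,0.004],
    [0,0.0358,-0.055,0,0,0,0.004],
    [0,0.0442,-0.0649,0,0,0,0.004],
    [0,0.0531,-0.0744,0,0,0,0.004],
    [0,0.0624,-0.0834,0,0,0,0.004],
    [0,0.0624,-0.0834,0,0,0,0.004],
  ],
)

```text
clock: 20.3
eef_pos: [0.525, 0.2453, 0.2381]
tool_rot: [0.77, 0.638, -0.001, -0.0]
ft_force: [-5.4, -2.1, 5.3]
width: 0.0094
grip_force: 10.0
```

Emit:
play_rows(
  commands=[
    [0,0.0088,-0.0085,0,0,0,0.004],
    [0,0.0189,-0.0165,0,0,0,0.004],
    [0,0.0294,-0.024,0,0,0,0.004],
    [0,0.0404,-0.031,0,0,0,0.004],
    [0,0.0516,-0.0374,0,0,0,0.004],
    [0,0.0631,-0.0433,0,0,0,0.004],
    [0,0.075,-0.0486,0,0,0,0.004],
    [0,0.075,-0.0486,0,0,0,0.004],
    [0,0.075,-0.0486,0,0,0,0.004],
    [0,0.075,-0.0486,0,0,0,0.004],
  ],
)

```text
clock: 21.55
eef_pos: [0.5987, 0.2312, 0.2843]
tool_rot: [0.77, 0.638, -0.0, 0.0]
ft_force: [0.5, -1.9, -2.9]
width: 0.0091
grip_force: 10.0
```

```bash
python3 - <<'E'
from m import *
im=save("side","s5.png",(150,140,330,290),4)
s=status.get_state();print(s["eef_pos"],s["ft_force"],s["width"],s["grip_force"],s["joint_pos"])
E
```

```text
[0.59873155 0.23126539 0.28430386] [ 0.36637102 -1.16615456 -2.83697036] 0.009401010069505257 10.002916306257248 [ 0.16122745  0.51107563 -0.83742844  1.45886072  0.38255354  1.34165395
 -0.88564643]
```

View pics/s5.png

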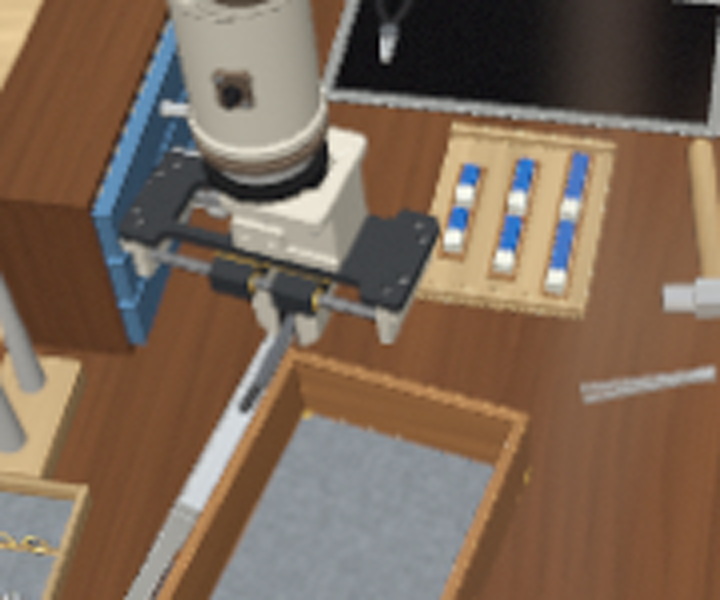

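The lid is up at about 1.15 rad with the bar gripped at (285,325), and both tubes are still seated in the rack. Now I bring it back to about 0.825 rad.

Emit:
play_rows(
  commands=[
    [0,0,0,0,0,0,0.004],
    [0,-0.0119,0.0053,0,0,0,0.004],
    [0,-0.0234,0.0112,0,0,0,0.004],
    [0,-0.0346,0.0176,0,0,0,0.004],
    [0,-0.0456,0.0246,0,0,0,0.004],
    [0,-0.0561,0.0321,0,0,0,0.004],
    [0,-0.0662,0.0401,0,0,0,0.004],
    [0,-0.0712,0.0443,0,0,0,0.004],
    [0,-0.0712,0.0443,0,0,0,0.004],
    [0,-0.0712,0.0443,0,0,0,0.004],
    [0,-0.0712,0.0443,0,0,0,0.004],
    [0,-0.0712,0.0443,0,0,0,0.004],
  ],
)

```text
clock: 23.1
eef_pos: [0.5289, 0.2449, 0.2411]
tool_rot: [0.77, 0.638, -0.0, -0.0]
ft_force: [-3.9, -3.7, 4.3]
width: 0.0093
grip_force: 10.0
```

```bash
python3 - <<'E'
from m import *
s=status.get_state();e=s["eef_pos"];dx=(e[0]-.4425)*.983-(e[1]-.2612)*.185;dz=e[2]-.0533
print('theta x,z',np.arccos((259-dx*1000+5)/259),np.arcsin((dz*1000+2.2)/259),s["ft_force"],s["grip_force"],np.abs(s["dq"]).max())
im=snapshot("side");tubes("side",im)
E
```

```text
theta x,z 0.8235030768076402 0.823333993822088 [-3.93053271 -3.74706326  4.33712271] 9.998952448368073 0.0014358248740629124
side [294.  183.5] [ 0.46  -0.185] ang 87.1 LW [0.0821 0.0181] 71
side [267.  183.3] [ 0.5606 -0.1956] ang 103.5 LW [0.0323 0.0121] 19
side [280.5 183. ] [ 0.5099 -0.1822] ang 88.3 LW [0.0756 0.0172] 65
side [277.3 197.7] [ 0.5111 -0.1277] ang 88.5 LW [0.1006 0.0187] 101
side [290.3 200.9] [ 0.4621 -0.1197] ang 88.4 LW [0.124  0.0176] 111
```

The lid stands still at about 0.823 rad, held in the grip, and the tubes haven't moved. I'm handing in.

```bash
python3 -c "
from plant import robot; print(robot.hand_in())"
```

```text
the job is handed in; nothing more can be done
None
```

The job is handed in, with no verdict returned: both tubes look seated in the rows of their own length, and the lid went to about 1.15 rad and is now held still at about 0.82 rad, roughly ten degrees below balance (lid angles worked out from the gripper position).

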